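# Step the drilling guide one notch over to the undrilled board

## Robot

A 7-joint arm with a two-finger parallel gripper is mounted at the origin on the work surface. World frame = base frame: x ahead of the robot, y to its left, z up, the work surface at z = 0. Lengths are in m, angles in rad, forces in N, time in s.
With the tool pointing down it reaches from about 0.425 to 0.825 m from the base axis. Payload 3.6 kg.
Tool frame: the origin (TCP) lies midway between the tips of the shut fingers; the grasp point (between the pads) lies robot.grip_depth behind it (robot.grip_depth is the distance from the TCP to the grasp point, in m); z points along the fingers, y is the direction in which the jaws open and shut (so a half turn about z gives the same grasp; the last joint's range is limited). The gripper opens to 93 mm and grips with 3 to 60 N. Pads are 15 mm wide; open, the fingers measure 128 mm over their backs; the gripper's body (75 mm by 188 mm) begins 65 mm behind the grasp point.
Start: joints at [1.099, 0.615, -0.013, 1.423, 0.008, 1.103, -0.04], TCP at [0.28, -0.587, 0.219] pointing down, gripper open.
Joint ranges: [-3.12, 3.12], [-0.3, 2.06], [-1.34, 1.32], [0.26, 2.42], [-1.36, 4.5], [0.01, 1.98], [-2.84, 2.84]. Speed limits (rad/s): [2.79, 2.79, 3.14, 3.14, 3.14, 3.14, 3.14].

## Interface

Orientations are given as a rotation vector (axis times angle).
In Python, from station import robot gives the robot as it stands.
- The arm moves only by the tool move_arm, never from a script. Its argument "targets" is a list of rows, each a list of 3 entries, a list of its own where there are three numbers: the closure in counts, from 0 (fully open) to 255 (shut), then the shift along the tool's x, y, z in mm, then the turn about the tool's z in rad. In form: [[grip, [dx, dy, dz], roll], ...]. A call has 1 to 8 rows; each row is the pose to reach, as a shift and turn from the pose measured when the call began, along the tool's axes at that moment; what a row does not reach only later rows make up. A row lasts 1/8 s, in which the tool goes at most 62.5 mm and 10.7 degrees, less where a joint would pass 70% of its speed; a pose out of reach is approached as far as the arm can. A call with a gripper value outside its range is refused whole. The fingers move at their own pace and stop on an object; the grip force is fixed at half the most. Time passes only in rows, so rows that repeat a pose let the fingers close. It gives the time, the measured TCP pose, the force and the opening at its end, in the units of the state.
- robot.get_state(): the state, without advancing time (a new reading comes with each control period).
- robot.snapshot(name): name is "scene" or "top" or "wrist"; returns a dict with "image" (480x640x3 uint8, blue, green, red), "intrinsics" (3x3 intrinsics, pixels), "cam_to_world" (4x4, takes a point from camera to world coordinates). Camera axes: x right, y up, looking along -z (the intrinsics and any distortion apply to the point x, -y, -z); pixel columns grow to the right and rows downward; lengths in m; the calibration is good to about 2 mm. A picture is of the moment at which its call begins. There is no depth.
- robot.close_job(): hands the job in, once; it reports no verdict.
The state is a dict: "time": time; "q": joint angles; "qd": joint speeds; "joint_efforts": joint torques, N m; "eef_pos": TCP position; "tcp_rot": TCP orientation; "wrist_force": force on the tool from outside, world axes, zero at the start; "moment": the same for the moment, N m; "gripper_width": finger opening in m.
Only numpy, scipy, OpenCV 4.12 (cv2) and the standard library are available. Lean on these libraries where they do the work, as an engineer would, in place of code of your own. Each camera call takes 0.05 s, during which the arm holds its last target. There are 200 camera calls.

## Task

Two boards lie in the drilling jig with the drill guide parked over the gap between them. Swing the carriage's cam lever fully open, draw the spring T-handle out, slide the carriage exactly one notch towards the board that has no holes and let the plunger spring fully home in that notch, then swing the cam lever fully closed again. Leave the mallet, the glue bottle and the sanding block where they are.

Things in the scene. Friction and masses are not known exactly. Their poses are not given: they have to be found in the camera images.
- jig: Fixed drilling jig: dark plywood base 12 mm thick, x -50 to +150, y -230 to +230 mm, with a notched rail, a carriage and two boards on it. Origin: under the middle of the rail, on the bench (z = 0). x points away from the robot, y along the rail, z up; turned about z by up to 0.3 rad. 'Jig frame' below means this frame.
- rail_mid (a point): Middle of the rail's top (jig frame 0, 0, 90 mm). Aluminium rail 40 mm wide in x, 400 mm long in y, five notches 50 mm apart at y = -100, -50, 0, 50, 100 mm. End plates at y = -210 and +210 mm reach z = 112 mm.
- carriage (a joint): Slide of the steel carriage, in m along the jig's +y: 0 at the start (middle notch), a notch every 0.05, stops at -0.112 and 0.112. When free, about 4 N of friction hold it. It is locked while the plunger is in a notch (about 1.5 mm of play each way) or the cam lever is closed (about 4 mm of play; the lever can close only at a notch).
- saddle (a point): Middle of the carriage's top, z = 102 mm; jig frame x = 0, y = carriage joint. The carriage is a steel saddle over the rail, 80 mm long in y, x -38 to +48 mm, its top plate z 92 to 102 mm.
- bush (a point): Top of the round steel drill guide, 34 mm across, z 40 to 95 mm, on an arm of the carriage 30 mm wide (top z = 92 mm); jig frame x = 95 mm, y = carriage joint, over the line of the boards.
- plunger (a joint): Pull of the spring plunger in m: 0 = home in a notch, grows as the T-handle is drawn along the jig's -x (towards the robot), stop at 0.018; clear of the notches from about 0.010. Spring back to 0: 5 N at 0, 11.5 N at the stop. Let go between notches the pin rests on the rail at about 0.0085 and snaps home when the carriage comes within about 1.5 mm of a notch.
- t_handle (a point): Middle of the plunger's black T-handle: level round bar 14 mm thick, 90 mm long along the jig's y, on a 12 mm level shank along x. Jig frame: x = -88 mm when home, y = carriage joint, z = 78 mm. Behind it, either side of the shank, is open space x -81 to -38 mm (boss 24 mm round the shank to x = -44), free above and down to the base: room to hook or pinch the bar from above.
- lever (a joint): Black cam lever on the carriage, in rad about a vertical pivot: 0 = closed, along the rail, pointing to the jig's +y. It opens clockwise seen from above, until it points nearly to +x (away from the robot) at its stop, 1.4. Starts closed (0 to 0.06). About 1.2 N at the tip moves it; it stays where left. Its direction from the pivot in the jig frame is (sin, cos) of this angle.
- lever_pivot (a point): Point on the cam lever's pivot axis at z = 113 mm; jig frame x = 16 mm, y = carriage joint - 22 mm. Round steel hub 32 mm across, z 103 to 121 mm.
- lever_tip (a point): Middle of the cam lever's round end, 20 mm across, 100 mm from the pivot, z 103 to 126 mm (this point at z = 113 mm). The arm between hub and end is 16 mm wide, z 104 to 120 mm.
- blank_board: Plain light wooden board without holes, 100 mm (x) by 150 mm (y) by 19 mm, fixed flat on the jig's base, its centre about 85 mm on the +x side of the rail and 100 mm to one side (+y or -y, it varies) of the middle. Origin: centre of its underside; axes as the jig's.
- drilled_board: Same board with two rows of four dark drilled holes, 14 mm across, fixed on the other side. Origin: centre of its underside.
- mallet: Loose wooden mallet, 260 mm long, handle 26 mm thick, lying beyond the jig's +y end. Origin: middle of its length, on the bench. Bystander.
- glue: White glue bottle, 60 mm across, 170 mm tall, standing beyond the jig's -y end. Origin: centre of its underside. Bystander.
- sanding_block: Cork sanding block 110 x 65 x 32 mm on the bench, on the robot's side of the jig towards +y. Origin: centre of its underside. Bystander.

How it is judged:
On the way, in this order (a step that is already met when the one before it is completed fails the run):
1. the cam lever is swung open (past 1.2 rad) (value of joint lever above 1.2 rad), for 0.1 s.
2. the T-handle is drawn out, lifting the plunger clear of its notch (more than 8 mm) (value of joint plunger above 0.008 m), for 0.1 s.
3. the plunger is home (within 2.5 mm) in the next notch towards the undrilled board, the carriage within 4 mm of 50 mm from its start (value of joint plunger below 0.0025 m and ((y of blank_board in the frame of jig above 0 m and value of joint carriage between 0.046 and 0.054 m) or (y of blank_board in the frame of jig below 0 m and value of joint carriage between -0.054 and -0.046 m))), for 0.2 s.
4. the cam lever is swung closed (below 0.15 rad) (value of joint lever below 0.15 rad), for 0.1 s.
At the end, for the whole second after the job is handed in: The carriage stands one notch (50 mm, within 4 mm) from the middle towards the undrilled board, the plunger is home in the notch (joint below 2.5 mm) and the cam lever is closed (below 0.15 rad) (all of step 3 and value of joint lever below 0.15 rad); the robot touches nothing.
It fails at once if the mallet, glue bottle or sanding block is moved more than 30 mm (distance of any of mallet, glue, sanding_block from where it was at the start of the episode above 0.03 m).
It also fails if it takes over 72 s, if anything falls off the work surface, if the arm or the gripper's body presses on something with over 40 N, if the wrist force passes 120 N, or if a joint passes its speed limit or range.

## Working session

There is one attempt and no reset: what is moved stays moved. The work goes in short steps, Python scripts to look and compute and a tool call to move; the robot and the scene stay as the last step left them, time stands still between calls to the robot, and variables do not carry over. Pictures are saved under pics/ and viewed, about 8 in all and at most 12, crops included, and the job is handed in when it is done.

Besides the shell and the picture viewer there is one more tool, called after "Call:" by a JSON object that holds its "method" and its "body". move_arm: Moves the arm, as the interface text tells. Its arguments: {"type":"object","properties":{"targets":{"type":"array"}},"required":["targets"]}

```bash
mkdir -p pics; ls; python3 - <<'E'
from station import robot
import cv2,numpy as np
s=robot.get_state();print(s, robot.grip_depth)
for n in("scene","top"):
    d=robot.snapshot(n);cv2.imwrite(f"pics/{n}0.png",d["image"]);np.savez(f"pics/{n}0.npz",**d)
    print(n,d["intrinsics"].tolist(),np.round(d["cam_to_world"],4).tolist(),d.keys())
E
```

```text
pics
{'time': 0.0, 'q': array([ 1.09950591,  0.61591845, -0.01262533,  1.42489047,  0.00813425,
        1.10341939, -0.0404221 ]), 'qd': array([ 8.24955646e-05, -8.39287069e-04, -5.06396262e-04, -5.34090792e-05,
       -1.54882935e-04,  4.72028832e-04,  3.73578027e-04]), 'joint_efforts': array([ 4.49975951e-04, -4.58924317e+01,  2.09087650e-01, -1.65742493e+01,
       -6.11062464e-02,  2.03075283e-02,  2.13261237e-04]), 'eef_pos': array([ 0.27933444, -0.58603292,  0.21748448]), 'tcp_rot': array([-3.06175315e+00, -6.92479915e-01,  9.91496306e-04]), 'wrist_force': array([ 0.07264833,  0.24862763, -0.02742569]), 'moment': array([ 0.03634421, -0.02417475,  0.03180457]), 'gripper_width': 0.0928579512532307} 0.0188
scene [[447.5175811217668, 0.0, 318.7312458222025], [0.0, 447.5175811217668, 246.07250104955787], [0.0, 0.0, 1.0]] [[0.6251, -0.5686, 0.5348, 1.0187], [0.7804, 0.4681, -0.4145, -0.3309], [-0.0146, 0.6765, 0.7363, 0.7681], [0.0, 0.0, 0.0, 1.0]] dict_keys(['image', 'intrinsics', 'cam_to_world'])
top [[496.9567252448636, 0.0, 315.1294050192869], [0.0, 496.9567252448636, 243.67461822572093], [0.0, 0.0, 1.0]] [[0.0291, 0.9951, -0.0947, 0.4443], [-0.9991, 0.0319, 0.028, 0.0671], [0.0309, 0.0938, 0.9951, 1.2152], [0.0, 0.0, 0.0, 1.0]] dict_keys(['image', 'intrinsics', 'cam_to_world'])
```

View pics/top0.png

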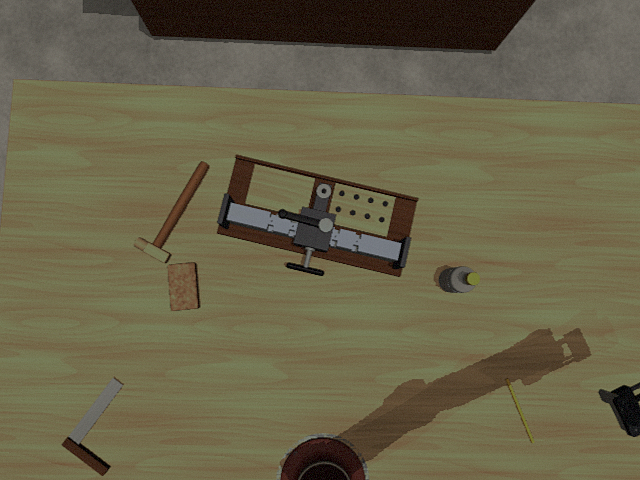

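View pics/scene0.png

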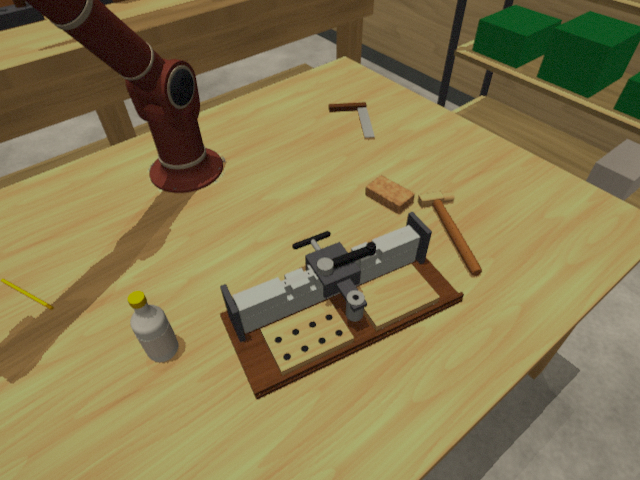

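The top view shows the jig with the hub at about (325,226), the bush at (323,191), the T-handle running from (287,265) to (323,272), and the lever tip at (283,214) pointing left (+y). The plain board is on the left (world +y) and the drilled board on the right. The scene view agrees. Next I enlarge both to get accurate points.

```bash
python3 - <<'E'
import cv2,numpy as np
a=cv2.imread("pics/top0.png")[145:285,210:420]
b=cv2.imread("pics/scene0.png")[205:405,215:475]
f=lambda i,k:np.clip(cv2.resize(i,None,fx=k,fy=k,interpolation=cv2.INTER_CUBIC).astype(float)*1.6,0,255).astype('uint8')
cv2.imwrite("pics/ta.png",f(a,3.8));cv2.imwrite("pics/sa.png",f(b,3))
E
```

```text
(no output)
```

View pics/ta.png

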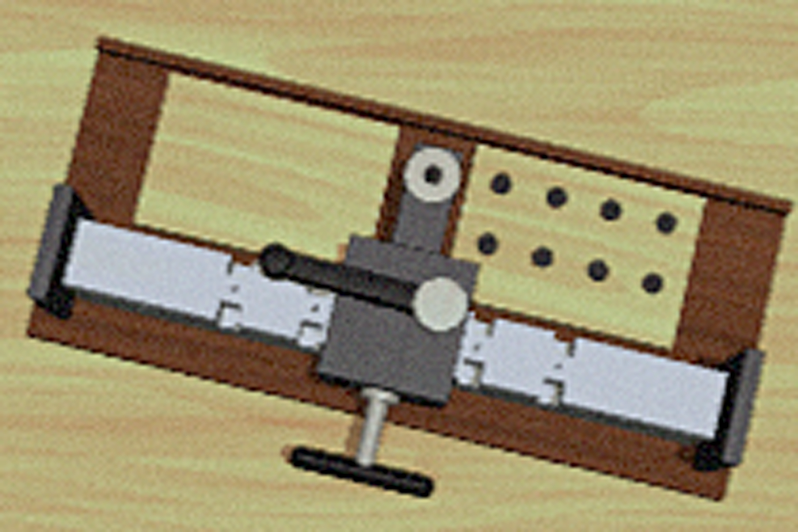

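View pics/sa.png

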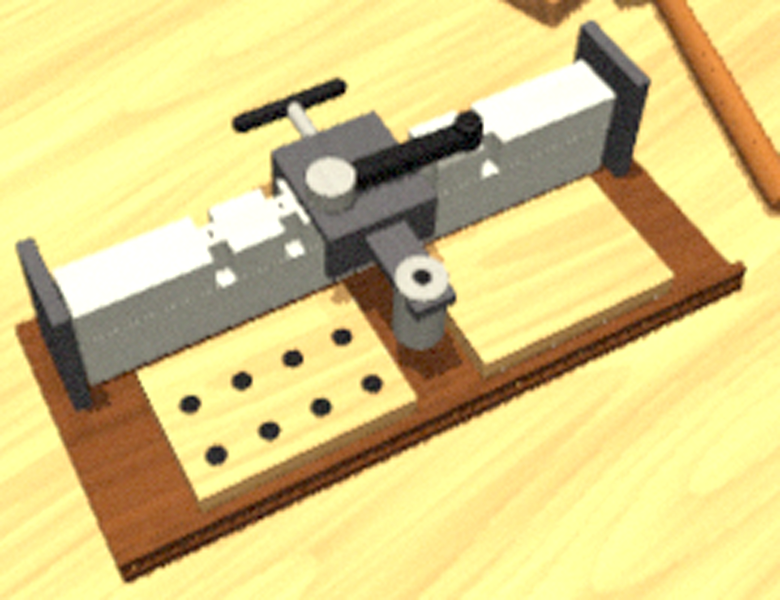

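The crops give hub, bush, T-bar and tip centres: top crop (440,303), (432,175), (363,472), (276,262); scene crop (331,177), (420,278), (291,106), (469,124). The board on the +y side is plain, so the slide goes towards +y.

```bash
cat > h.py <<'E'
import numpy as np
from scipy.optimize import least_squares
def proj(P,d):
    M=np.linalg.inv(d["cam_to_world"]);c=M[:3,:3]@P+M[:3,3]
    k=d["intrinsics"]@np.array([c[0],-c[1],-c[2]]);return k[:2]/k[2]
def w(p,q):
    c,s=np.cos(p[2]),np.sin(p[2]);return np.array([p[0]+c*q[0]-s*q[1],p[1]+s*q[0]+c*q[1],q[2]])
def rayz(px,z,d):
    r=np.linalg.solve(d["intrinsics"],[px[0],px[1],1]);r=d["cam_to_world"][:3,:3]@[r[0],-r[1],-r[2]]
    o=d["cam_to_world"][:3,3];return o+r*(z-o[2])/r[2]
def fit(obs):  # obs: list of (cam dict, px, jig point)
    f=lambda p:np.concatenate([proj(w(p,q),d)-px for d,px,q in obs])
    return least_squares(f,[.5,.05,-.2])
E
python3 - <<'E'
from h import *
t=dict(np.load("pics/top0.npz"));s=dict(np.load("pics/scene0.npz"))
J=[(.016,-.022,.121),(.095,0,.095),(-.088,0,.078),(.016,.078,.126)]
T=[(440,303),(432,175),(363,472),(276,262)];S=[(331,177),(420,278),(291,106),(469,124)]
ot=[(t,np.array([210+u/3.8,145+v/3.8]),q) for (u,v),q in zip(T,J)]
os=[(s,np.array([215+u/3,205+v/3]),q) for (u,v),q in zip(S,J)]
for o in(ot,os,ot+os):
    r=fit(o);print(r.x.round(4),r.fun.round(2))
p=r.x
for n,q in dict(hub=(.016,-.022,.121),tip=(.016,.078,.113),tipopen=(.016+.0985,-.022+.017,.113),T=(-.088,0,.078)).items():print(n,w(p,q).round(4))
E
```

```text
[ 0.5798  0.0379 -0.2008] [ 0.29  0.14  0.23 -0.19 -0.06 -0.19 -0.45  0.23]
[ 0.5822  0.0385 -0.2228] [-0.23  0.26 -0.01  0.93  0.59 -0.02 -0.3  -1.32]
[ 0.581   0.0383 -0.2121] [ 0.15 -0.27  0.5  -0.6  -0.66 -0.82 -0.47 -0.68 -0.54 -0.01 -0.01  0.38
 -0.2  -0.14 -0.9  -1.93]
hub [0.592  0.0135 0.121 ]
tip [0.6131 0.1112 0.113 ]
tipopen [0.6919 0.0094 0.113 ]
T [0.495  0.0569 0.078 ]
```

```bash
cat >> h.py <<'E'
from scipy.spatial.transform import Rotation as R
P=np.array([.581,.0383,-.212])
def go(pts,P=P):  # pts: (jig point of TCP, jaw angle in jig frame) -> printed shifts mm, roll
    from station import robot
    s=robot.get_state();A=R.from_rotvec(s["tcp_rot"]).as_matrix()
    print("t",s["time"],"eef",s["eef_pos"].round(4),"F",s["wrist_force"].round(1),"w",round(s["gripper_width"],4),"q7",s["q"][6].round(2),"z",A[:,2].round(3))
    for q,a in pts:
        a=a+P[2];y0=np.arctan2(A[1,1],A[0,1]);r=-(a-y0);r=(r+np.pi/2)%np.pi-np.pi/2
        print((1000*A.T@(w(P,q)-s["eef_pos"])).round(1).tolist(),round(r,3))
def lev(th,c=0,z=.109,r=.1):return ((.016+r*np.sin(th),c-.022+r*np.cos(th),z),-th)
E
python3 - <<'E'
from h import *
go([lev(.03,z=.22),lev(.03)])
E
```

```text
t 0.1 eef [ 0.2794 -0.5861  0.2176] F [ 0.3  0.  -0.3] w 0.093 q7 -0.04 z [-0.001  0.002 -1.   ]
[603.6, -484.0, -1.3] -0.884
[603.6, -483.7, 109.7] -0.884
```

Call:
{"method": "move_arm", "body": {"targets": [[178,[300,-240,-30],-0.5],[178,[300,-240,-30],-0.5],[178,[450,-360,-30],-0.7],[178,[450,-360,-30],-0.7],[178,[600,-484,-20],-0.88],[178,[604,-484,-10],-0.88],[178,[604,-484,-5],-0.88],[178,[604,-484,-5],-0.88]]}}

```text
time: 1.1
eef_pos: [0.4971, -0.1352, 0.2303]
tcp_rot: [-2.476, -1.93, -0.0]
wrist_force: [1.3, 0.5, -0.3]
gripper_width: 0.0283
```

Call:
{"method": "move_arm", "body": {"targets": [[178,[0,0,0],0],[178,[0,0,0],0]]}}

```text
time: 1.35
eef_pos: [0.4966, -0.1356, 0.2299]
tcp_rot: [-2.475, -1.93, 0.002]
wrist_force: [-0.4, -0.6, -0.5]
gripper_width: 0.0281
```

```bash
python3 - <<'E'
from h import *
go([lev(.03,z=.18),lev(.03)])
E
```

```text
t 1.35 eef [ 0.4966 -0.1356  0.2299] F [-0.4 -0.6 -0.5] w 0.0281 q7 -0.18 z [-0.003  0.001 -1.   ]
[267.7, 56.0, 49.9] -0.004
[267.7, 56.2, 120.9] -0.004
```

Call:
{"method": "move_arm", "body": {"targets": [[178,[268,56,10],0],[178,[268,56,10],0],[178,[268,56,10],0],[178,[268,56,10],0],[178,[268,56,30],0],[178,[268,56,50],0],[178,[268,56,50],0],[178,[268,56,50],0]]}}

```text
time: 2.35
eef_pos: [0.6167, 0.1086, 0.1805]
tcp_rot: [-2.479, -1.927, 0.002]
wrist_force: [0.7, 0.8, -0.1]
gripper_width: 0.0281
```

```bash
python3 - <<'E'
from h import *
from station import robot
import cv2
go([lev(.03,z=.109)])
d=robot.snapshot("wrist");cv2.imwrite("pics/w1.png",d["image"]);np.savez("pics/w1.npz",**d)
for n,q in dict(hub=(.016,-.022,.121),tip=(.016,.078,.126),bush=(.095,0,.095),T=(-.088,0,.078),r=(.02,.1,.09)).items():print(n,proj(w(P,q),d).round(1))
E
```

```text
t 2.35 eef [0.6167 0.1086 0.1805] F [ 0.7  0.8 -0.1] w 0.0281 q7 -0.65 z [-0.002  0.    -1.   ]
[1.7, -1.1, 71.5] -0.007
hub [317.6 390.9]
tip [311.7 258.4]
bush [420.5 340.5]
T [188.3 337. ]
r [317.  213.1]
```

View pics/w1.png

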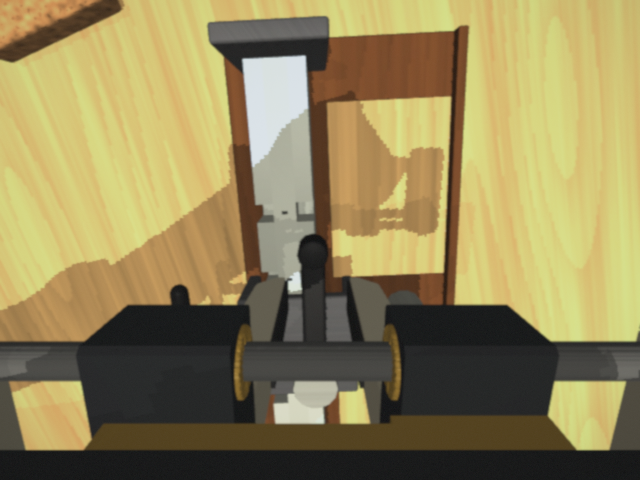

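The wrist view shows the lever tip centred between the fingers at about (313,250), within ~5 px of the predicted (312,258). It's safe to lower the gripper over it.

Call:
{"method": "move_arm", "body": {"targets": [[178,[3,-1,20],0],[178,[3,-1,40],0],[178,[3,-1,55],0],[178,[3,-1,65],0],[178,[3,-1,71],0],[178,[3,-1,71],0]]}}

```text
time: 3.15
eef_pos: [0.6165, 0.1122, 0.1098]
tcp_rot: [-2.479, -1.928, 0.001]
wrist_force: [-0.4, -0.3, 0.8]
gripper_width: 0.0278
```

```bash
python3 - <<'E'
from h import *
go([lev(t,r=.101) for t in np.arange(.17,1.4,.17)])
E
```

```text
t 3.15 eef [0.6165 0.1122 0.1098] F [-0.4 -0.3  0.8] w 0.0278 q7 -0.68 z [-0.001  0.001 -1.   ]
[-1.7, 14.0, 0.8] 0.133
[-5.4, 30.7, 0.7] 0.303
[-11.9, 46.6, 0.7] 0.473
[-21.0, 61.1, 0.7] 0.643
[-32.4, 73.9, 0.7] 0.813
[-45.8, 84.6, 0.7] 0.983
[-60.8, 92.9, 0.6] 1.153
[-77.0, 98.5, 0.6] 1.323
```

Call:
{"method": "move_arm", "body": {"targets": [[178,[-2,14,0],0.133],[178,[-5,31,0],0.303],[178,[-12,47,0],0.473],[178,[-21,61,0],0.643],[178,[-32,74,0],0.813],[178,[-32,74,0],0.813]]}}

```text
time: 3.9
eef_pos: [0.6813, 0.0619, 0.1102]
tcp_rot: [3.04, 0.791, 0.001]
wrist_force: [0.6, -0.7, 0.2]
gripper_width: 0.028
```

```bash
python3 - <<'E'
from h import *
go([lev(t,r=.101) for t in (.95,1.1,1.25,1.38)])
E
```

```text
t 3.9 eef [0.6813 0.0619 0.1102] F [ 0.6 -0.7  0.2] w 0.028 q7 -1.23 z [ 0.001 -0.    -1.   ]
[-1.1, 9.0, 1.2] 0.1
[-3.7, 23.9, 1.2] 0.25
[-8.6, 38.2, 1.2] 0.4
[-14.5, 50.0, 1.2] 0.53
```

Call:
{"method": "move_arm", "body": {"targets": [[178,[-1,9,0],0.1],[178,[-4,24,0],0.25],[178,[-9,38,0],0.4],[178,[-14,50,0],0.53],[178,[-14,50,0],0.53],[178,[-14,50,0],0.53]]}}

```text
time: 4.65
eef_pos: [0.6934, 0.0125, 0.1104]
tcp_rot: [-3.141, 0.027, -0.002]
wrist_force: [0.0, 0.9, -0.2]
gripper_width: 0.0279
```

```bash
python3 - <<'E'
from h import *
from station import robot
import cv2
go([lev(1.38,r=.101,z=.2)])
d=robot.snapshot("wrist");cv2.imwrite("pics/w2.png",d["image"]);np.savez("pics/w2.npz",**d)
for t in(1.2,1.3,1.38):print(proj(w(P,lev(t,z=.126)[0]),d).round(1))
print(proj(w(P,(.016,-.022,.121)),d))
E
```

```text
t 4.65 eef [0.6934 0.0125 0.1104] F [ 0.   0.9 -0.2] w 0.0279 q7 -1.59 z [ 0.001  0.001 -1.   ]
[-0.3, 1.2, -89.6] 0.004
[281.  312.9]
[303.2 310.3]
[321.1 309.8]
[319.61625978 480.0913253 ]
```

View pics/w2.png

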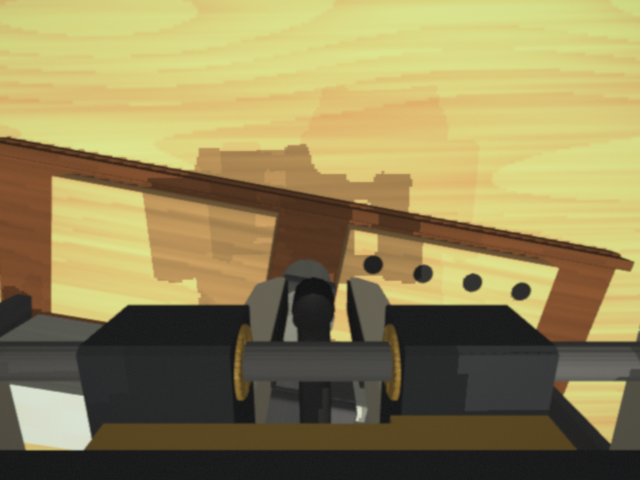

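The tip is at (314,305) between the fingers, against a prediction of 1.35 rad at about (314,310), so the lever is open. I lift and head for the T-handle.

Call:
{"method": "move_arm", "body": {"targets": [[178,[0,0,-30],0],[178,[0,0,-60],0],[145,[0,0,-80],0],[145,[0,0,-80],0]]}}

```text
time: 5.2
eef_pos: [0.6945, 0.0131, 0.1925]
tcp_rot: [-3.14, 0.024, -0.009]
wrist_force: [0.6, -0.0, -0.7]
gripper_width: 0.0393
```

```bash
python3 - <<'E'
from h import *
go([((-.088,-.024,.13),0),((-.088,-.024,.066),0)])
E
```

```text
t 5.2 eef [0.6945 0.0131 0.1925] F [ 0.6 -0.  -0.7] w 0.0393 q7 -1.6 z [ 0.006  0.001 -1.   ]
[-205.2, -17.0, 61.4] -1.374
[-205.6, -16.9, 125.4] -1.374
```

Call:
{"method": "move_arm", "body": {"targets": [[145,[-50,-4,0],-0.3],[145,[-100,-8,0],-0.6],[145,[-150,-12,0],-0.9],[145,[-205,-17,0],-1.2],[145,[-205,-17,20],-1.374],[145,[-205,-17,50],-1.374],[145,[-205,-17,60],-1.374],[145,[-205,-17,60],-1.374]]}}

```text
time: 6.2
eef_pos: [0.4884, 0.0334, 0.1295]
tcp_rot: [-2.439, -1.979, -0.003]
wrist_force: [0.9, 0.7, -0.2]
gripper_width: 0.0402
```

```bash
python3 - <<'E'
from h import *
from station import robot
import cv2
go([((-.088,-.024,.066),0)])
d=robot.snapshot("wrist");cv2.imwrite("pics/w3.png",d["image"]);np.savez("pics/w3.npz",**d)
for y in(-.045,0,.045):print(y,proj(w(P,(-.088,y,.078)),d).round(1))
E
```

```text
t 6.2 eef [0.4884 0.0334 0.1295] F [ 0.9  0.7 -0.2] w 0.0402 q7 -0.55 z [ 0.001  0.002 -1.   ]
[0.1, 1.5, 63.5] 0.005
-0.045 [320.4 293.8]
0 [320.9 224.3]
0.045 [321.5 147.4]
```

View pics/w3.png

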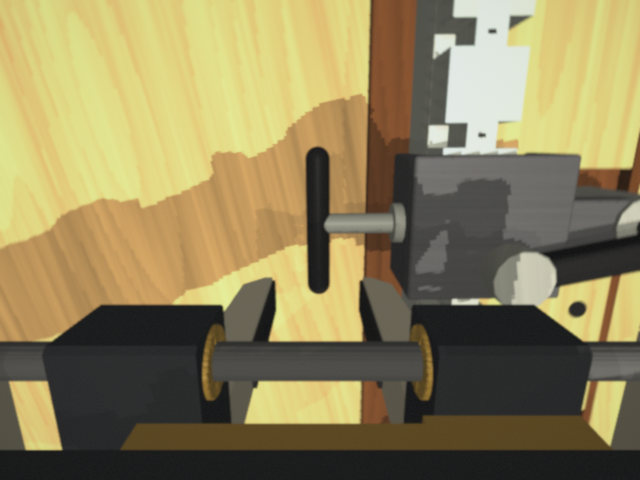

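The T-bar runs from (317,148) to (318,292), centred between the fingers within 2 mm and clear of the shank. I descend and close.

Call:
{"method": "move_arm", "body": {"targets": [[145,[0,0,25],0],[145,[0,0,45],0],[145,[0,0,60],0],[145,[0,0,63],0],[145,[0,0,63],0],[230,[0,0,63],0],[230,[0,0,63],0],[230,[0,0,63],0]]}}

```text
time: 7.25
eef_pos: [0.4891, 0.0335, 0.0672]
tcp_rot: [2.439, 1.98, 0.005]
wrist_force: [-0.4, -0.5, -1.1]
gripper_width: 0.0145
```

```bash
python3 - <<'E'
from h import *
go([((-.088,-.024,.066),0),((-.103,-.024,.066),0),((-.103,.026,.066),0)])
E
```

```text
t 7.25 eef [0.4891 0.0335 0.0672] F [-0.4 -0.5 -1.1] w 0.0145 q7 -0.59 z [ 0.003  0.002 -1.   ]
[-0.0, 0.8, 1.2] 0.005
[0.0, -14.2, 1.2] 0.005
[50.0, -13.9, 1.3] 0.005
```

Call:
{"method": "move_arm", "body": {"targets": [[230,[0,-5,0],0],[230,[0,-10,0],0],[230,[0,-14,0],0],[230,[0,-14,0],0],[230,[0,-14,0],0]]}}

```text
time: 7.88
eef_pos: [0.4801, 0.0355, 0.0673]
tcp_rot: [2.436, 1.975, 0.017]
wrist_force: [7.3, -2.7, -9.5]
gripper_width: 0.013
```

```bash
python3 - <<'E'
from h import *
go([((-.104,.026,.066),0)])
E
```

```text
t 7.875 eef [0.4801 0.0355 0.0673] F [ 7.3 -2.7 -9.5] w 0.013 q7 -0.61 z [ 0.012  0.002 -1.   ]
[50.0, -5.7, 1.5] 0.004
```

The pull reached only about 9 mm and the grip narrowed with a downward force, so I was holding the bar too high. I relax, lower and regrip.

Call:
{"method": "move_arm", "body": {"targets": [[230,[0,5,0],0],[230,[0,9,0],0],[190,[0,9,0],0],[190,[0,9,4],0],[190,[0,9,9],0],[190,[0,9,9],0],[230,[0,9,9],0],[230,[0,9,9],0]]}}

```text
time: 8.88
eef_pos: [0.4893, 0.0336, 0.0585]
tcp_rot: [2.435, 1.974, 0.018]
wrist_force: [1.4, -0.2, -1.2]
gripper_width: 0.0133
```

```bash
python3 - <<'E'
from h import *
go([((-.088,-.024,.058),0),((-.103,-.024,.058),0)])
E
```

```text
t 8.875 eef [0.4893 0.0336 0.0585] F [ 1.4 -0.2 -1.2] w 0.0133 q7 -0.61 z [ 0.013  0.002 -1.   ]
[-0.2, 0.7, 0.5] 0.004
[-0.1, -14.3, 0.3] 0.004
```

Call:
{"method": "move_arm", "body": {"targets": [[230,[0,-5,0],0],[230,[0,-10,0],0],[230,[0,-15,0],0],[230,[0,-16,0],0],[230,[0,-16,0],0],[230,[0,-16,0],0]]}}

```text
time: 9.62
eef_pos: [0.4787, 0.0359, 0.0586]
tcp_rot: [2.432, 1.969, 0.03]
wrist_force: [8.7, -2.8, -8.9]
gripper_width: 0.0133
```

```bash
python3 - <<'E'
from h import *
from station import robot
import cv2
go([((-.104,.026,.058),0)])
d=robot.snapshot("wrist");cv2.imwrite("pics/w4.png",d["image"]);np.savez("pics/w4.npz",**d)
for x in(-.088,-.103):print(x,proj(w(P,(x,.045,.078)),d).round(1))
E
```

```text
t 9.625 eef [0.4787 0.0359 0.0586] F [ 8.7 -2.8 -8.9] w 0.0133 q7 -0.62 z [ 0.022  0.002 -1.   ]
[49.9, -4.4, 0.9] 0.002
-0.088 [350.  149.6]
-0.103 [311.4 149.6]
```

View pics/w4.png

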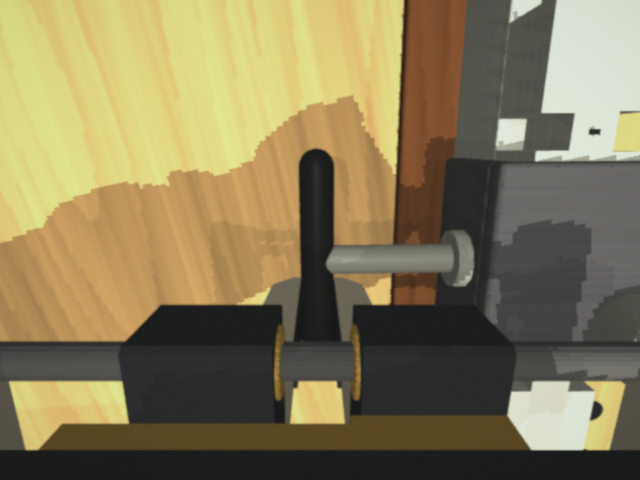

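The bar end is at about (316,156), which is 11 mm out, with the arm giving about 5 mm under the spring load. I pull a little further to compensate and start the slide towards +y.

Call:
{"method": "move_arm", "body": {"targets": [[230,[0,-8,0],0],[230,[0,-10,0],0],[230,[8,-10,0],0],[230,[16,-10,0],0],[230,[24,-10,0],0],[230,[32,-10,0],0],[230,[38,-10,0],0],[230,[38,-10,0],0]]}}

```text
time: 10.68
eef_pos: [0.4819, 0.0734, 0.0586]
tcp_rot: [2.43, 1.962, 0.04]
wrist_force: [10.4, -4.0, -12.2]
gripper_width: 0.0134
```

```bash
python3 - <<'E'
from h import *
go([((-.104,.026,.058),0)])
E
```

```text
t 10.675 eef [0.4819 0.0734 0.0586] F [ 10.4  -4.  -12.2] w 0.0134 q7 -0.69 z [ 0.032  0.002 -1.   ]
[12.5, 0.2, 0.7] -0.0
```

Call:
{"method": "move_arm", "body": {"targets": [[230,[3,-6,0],0],[230,[6,-6,0],0],[230,[8,-6,0],0],[230,[8,-6,0],0],[230,[8,-6,0],0]]}}

```text
time: 11.3
eef_pos: [0.4828, 0.0798, 0.0586]
tcp_rot: [2.428, 1.954, 0.049]
wrist_force: [10.9, -5.2, -9.8]
gripper_width: 0.0129
```

```bash
python3 - <<'E'
from h import *
from station import robot
import cv2
go([((-.09,.026,.058),0)])
d=robot.snapshot("wrist");cv2.imwrite("pics/w5.png",d["image"]);np.savez("pics/w5.npz",**d)
for y in(.085,.09,.095):print(y,proj(w(P,(-.104,y,.078)),d).round(1), proj(w(P,(-.02,y-.005,.102)),d).round(1))
E
```

```text
t 11.3 eef [0.4828 0.0798 0.0586] F [10.9 -5.2 -9.8] w 0.0129 q7 -0.71 z [ 0.04   0.    -0.999]
[6.2, 14.7, 1.3] -0.004
0.085 [322.1 159.2] [572.7 175.3]
0.09 [322.1 146. ] [575.2 160.2]
0.095 [322.1 132.5] [577.7 144.9]
```

View pics/w5.png

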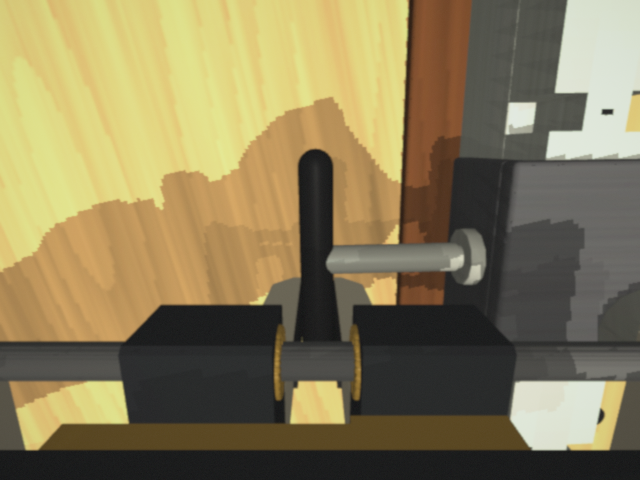

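The carriage's leading edge is at about row 158, putting the carriage near 45 mm with no slip on the bar. I now relax the pull so the pin rests on the rail, then creep to the notch.

Call:
{"method": "move_arm", "body": {"targets": [[230,[1,4,0],0],[230,[1,8,0],0],[230,[2,11,0],0],[230,[3,11,0],0],[230,[4,11,0],0],[230,[5,11,0],0],[230,[6,11,0],0],[230,[6,11,0],0]]}}

```text
time: 12.35
eef_pos: [0.497, 0.082, 0.0588]
tcp_rot: [2.427, 1.95, 0.053]
wrist_force: [6.1, -4.9, -7.9]
gripper_width: 0.0128
```

```bash
python3 - <<'E'
from h import *
go([((-.089,.026,.058),0)])
E
```

```text
t 12.35 eef [0.497  0.082  0.0588] F [ 6.1 -4.9 -7.9] w 0.0128 q7 -0.71 z [ 0.044 -0.    -0.999]
[0.9, 2.3, 0.9] -0.005
```

The bar has come in to about 2 mm from home, well past the 8.5 mm resting depth, so the pin has dropped into the notch. I release and lift.

Call:
{"method": "move_arm", "body": {"targets": [[230,[0,3,0],0],[190,[0,2,0],0],[145,[0,2,0],0],[145,[0,2,0],0],[145,[0,2,-25],0],[145,[0,2,-50],0],[145,[0,2,-80],0],[145,[0,2,-80],0]]}}

```text
time: 13.35
eef_pos: [0.4969, 0.0824, 0.1409]
tcp_rot: [2.424, 1.949, 0.061]
wrist_force: [-0.1, -0.5, 0.0]
gripper_width: 0.0402
```

```bash
python3 - <<'E'
from h import *
from station import robot
import cv2
go([((-.088,.026,.13),0),lev(1.36,c=.05,z=.2,r=.101)])
d=robot.snapshot("wrist");np.savez("pics/w6.npz",**d)
cv2.imwrite("pics/w6.png",d["image"])
for y in(-.045,.0,.045):print(y,proj(w(P,(-.088,.05+y,.078)),d).round(1))
for x in(-.03,.03):print(x,proj(w(P,(x,.09,.102)),d).round(1))
E
```

```text
t 13.35 eef [0.4969 0.0824 0.1409] F [-0.1 -0.5  0. ] w 0.0402 q7 -0.65 z [ 0.049  0.001 -0.999]
[0.4, 3.0, 11.1] -0.005
[25.2, 208.7, -48.8] 1.355
-0.045 [318.9 287.5]
0.0 [318.7 220.9]
0.045 [318.5 147.7]
-0.03 [425.6 156.5]
0.03 [531.3 155.9]
```

View pics/w6.png

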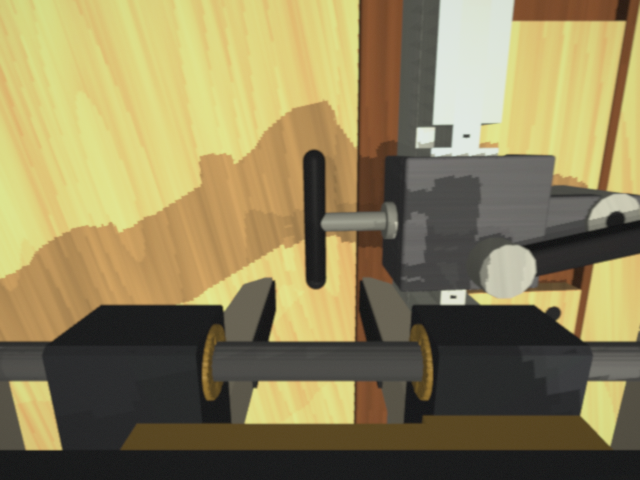

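The T-handle is back at about its home column (314 against 319 predicted, where the start view read 3 px low). Its middle is at row 220 against 221 predicted, so the carriage stands at +50 mm with the pin home. The lever still points to +x. Next I close it.

Call:
{"method": "move_arm", "body": {"targets": [[178,[0,0,-50],0.1],[178,[5,40,-50],0.3],[178,[10,90,-50],0.5],[178,[15,140,-50],0.7],[178,[20,180,-50],0.9],[178,[25,209,-50],1.1],[178,[25,209,-50],1.3],[178,[25,209,-50],1.355]]}}

```text
time: 14.4
eef_pos: [0.7023, 0.0616, 0.1964]
tcp_rot: [3.14, -0.008, 0.067]
wrist_force: [-0.6, 0.5, 0.3]
gripper_width: 0.0282
```

```bash
python3 - <<'E'
from h import *
from station import robot
import cv2
go([lev(1.36,c=.05,z=.17),lev(1.36,c=.05,z=.11)])
d=robot.snapshot("wrist");np.savez("pics/w7.npz",**d)
cv2.imwrite("pics/w7.png",d["image"])
for t in(1.3,1.36,1.4):print(t,proj(w(P,lev(t,c=.05,z=.126)[0]),d).round(1))
E
```

```text
t 14.4 eef [0.7023 0.0616 0.1964] F [-0.6  0.5  0.3] w 0.0282 q7 -1.65 z [ 0.043 -0.001 -0.999]
[-0.9, -0.6, 26.4] -0.004
[-3.4, -0.6, 86.4] -0.004
1.3 [308.1 256.2]
1.36 [317.1 255.9]
1.4 [323. 256.]
```

View pics/w7.png

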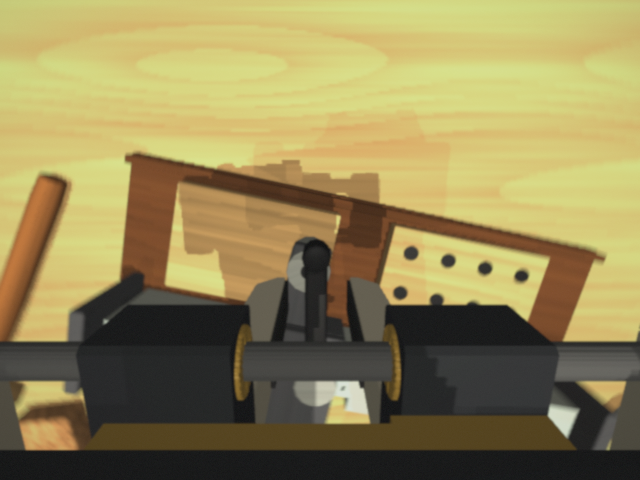

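The tip is at (317,253) and predicted at (317,256) for 1.36 rad, so it is aligned. I lower the gripper over it.

Call:
{"method": "move_arm", "body": {"targets": [[178,[-1,-1,25],0],[178,[-2,-1,50],0],[178,[-3,-1,70],0],[178,[-3,-1,82],0],[178,[-3,-1,86],0],[178,[-3,-1,86],0]]}}

```text
time: 15.2
eef_pos: [0.703, 0.0627, 0.1106]
tcp_rot: [3.14, -0.011, 0.067]
wrist_force: [-0.1, -0.7, 1.3]
gripper_width: 0.028
```

```bash
python3 - <<'E'
from h import *
go([lev(t,c=.05,z=.11) for t in np.arange(1.2,-.05,-.17)])
E
```

```text
t 15.2 eef [0.703  0.0627 0.1106] F [-0.1 -0.7  1.3] w 0.028 q7 -1.64 z [ 0.043 -0.001 -0.999]
[-1.9, -15.4, 0.5] -0.166
[-6.1, -31.8, 0.3] -0.336
[-13.0, -47.3, 0.0] -0.506
[-22.4, -61.4, -0.4] -0.676
[-34.1, -73.7, -0.9] -0.846
[-47.7, -83.9, -1.5] -1.016
[-62.9, -91.5, -2.1] -1.186
[-79.1, -96.6, -2.8] -1.356
```

Call:
{"method": "move_arm", "body": {"targets": [[178,[-2,-15,0],-0.166],[178,[-6,-32,0],-0.336],[178,[-13,-47,0],-0.506],[178,[-22,-61,0],-0.676],[178,[-34,-74,-1],-0.846],[178,[-34,-74,-1],-0.846]]}}

```text
time: 15.95
eef_pos: [0.6695, 0.1384, 0.1114]
tcp_rot: [2.853, 1.273, 0.064]
wrist_force: [0.0, 0.0, 0.2]
gripper_width: 0.0283
```

```bash
python3 - <<'E'
from h import *
go([lev(t,c=.05,z=.11) for t in (.4,.26,.12,0,-.04)])
E
```

```text
t 15.95 eef [0.6695 0.1384 0.1114] F [0.  0.  0.2] w 0.0283 q7 -1.08 z [ 0.044  0.001 -0.999]
[-2.1, -11.0, 1.0] -0.12
[-4.7, -24.7, 0.4] -0.26
[-9.3, -38.0, -0.1] -0.4
[-14.6, -48.7, -0.6] -0.52
[-16.6, -52.1, -0.8] -0.56
```

Call:
{"method": "move_arm", "body": {"targets": [[178,[-2,-11,0],-0.12],[178,[-5,-25,0],-0.26],[178,[-9,-38,0],-0.4],[178,[-15,-49,0],-0.52],[178,[-17,-52,0],-0.54],[178,[-17,-53,0],-0.54],[178,[-17,-53,0],-0.54]]}}

```text
time: 16.82
eef_pos: [0.6196, 0.1605, 0.1094]
tcp_rot: [2.404, 1.977, 0.055]
wrist_force: [1.1, 0.1, 0.2]
gripper_width: 0.0284
```

```bash
python3 - <<'E'
from h import *
go([lev(0,c=.05,z=.11)])
E
```

```text
t 16.825 eef [0.6196 0.1605 0.1094] F [1.1 0.1 0.2] w 0.0284 q7 -0.71 z [ 0.045  0.    -0.999]
[0.3, 4.0, -0.5] 0.018
```

Call:
{"method": "move_arm", "body": {"targets": [[178,[0,3,0],0],[178,[0,3,-20],0],[178,[0,3,-50],0],[178,[0,3,-90],0],[178,[0,-60,-110],0],[178,[0,-120,-110],0],[178,[0,-180,-110],0],[178,[0,-180,-110],0]]}}

```text
time: 17.82
eef_pos: [0.4321, 0.1956, 0.2105]
tcp_rot: [2.399, 1.986, 0.045]
wrist_force: [1.6, -0.1, -0.1]
gripper_width: 0.028
```

```bash
python3 - <<'E'
from h import *
from station import robot
import cv2
go([])
d=robot.snapshot("scene");f=d["image"][175:375,215:475]
cv2.imwrite("pics/s8.png",np.clip(cv2.resize(f,None,fx=3,fy=3,interpolation=cv2.INTER_CUBIC).astype(float)*1.6,0,255).astype('uint8'))
d0=np.load("pics/scene0.npz")
for n,q in dict(tip0=lev(0,.05,.126)[0],tip15=lev(.15,.05,.126)[0],hub=(.016,.028,.121),bush=(.095,.05,.095),T=(-.088,.05,.078),Tdrawn=(-.0965,.05,.078)).items():print(n,((proj(w(P,q),d)-[215,175])*3).round())
E
```

```text
t 17.825 eef [0.4321 0.1956 0.2105] F [ 1.6 -0.1 -0.1] w 0.028 q7 -0.87 z [ 0.039 -0.002 -0.999]
tip0 [531. 183.]
tip15 [542. 198.]
hub [399. 240.]
bush [490. 339.]
T [353. 172.]
Tdrawn [347. 165.]
```

View pics/s8.png

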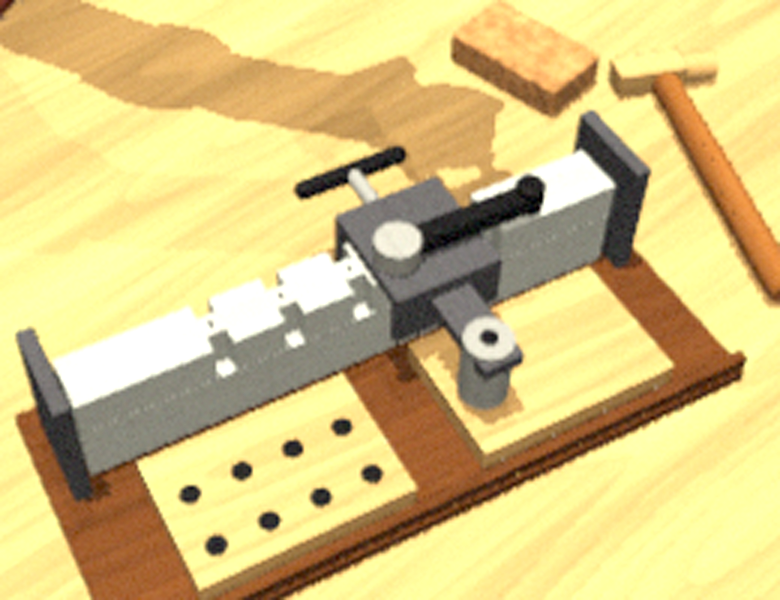

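The tip is at (529,186), against (531,183) predicted for 0 rad. The T-handle is at (351,172), against (353,172) predicted for home. The bush is over the plain board and the bystanders look undisturbed.

```bash
python3 -c "
from station import robot
print(robot.close_job(),robot.get_state()['time'])"
```

```text
the job is handed in; nothing more can be done
the job is handed in; nothing more can be done
```

I opened the cam lever, drew the T-handle, and slid the carriage one notch in +y, towards the plain board. I then let the plunger spring home, closed the lever, moved the arm clear and handed the job in at about 18 s. No verdict was reported.

**Retry:** My first pull on the T-handle stopped about 9 mm out because I had gripped the bar too high. I let it go back, regripped 9 mm lower, and the second pull cleared the notch.

**Last checks:**
- **Lever:** the tip was within about 4 px of the closed position in a 3x enlarged crop (about 1 px at full size), so it reads about 0 rad.
- **Plunger:** the T-handle was within about 2 px of home in the same crop.
- **Carriage:** after the handle was released, its position agreed with +50 mm to about 1 mm.
- **Bystanders:** the sanding block and mallet looked undisturbed in the final crop. The glue bottle was not in that crop, and I did not measure any of the three. The arm did not touch down near any of them.
- **Clearance:** the wrist force read 1.6 N at rest, with the tool about 0.1 m from the jig.

**Disagreement:** the top and scene cameras disagreed by about 0.02 rad on the jig's angle. I used the combined fit, and the wrist views agreed with it to within a few mm.

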